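# Sort concrete prisms with a go/no-go slot gauge

### The job

Check the two concrete prisms waiting on the wooden rack, one at a time: lower the prism level and without forcing it into the slot gauge, along the slot and centred, until it stops and keep it there for a moment, then lay it flat in the green tray if it passes the green go gap but stops at the red no-go gap, or flat in the red tray if it will not go or drops right through to the base plate, before you take the next. Leave the third prism on the balance, and do not disturb the core, bottle, brush and hammer.

Things in the scene. Friction and masses are not known exactly. Their poses are not given: they have to be found in the camera images.
- prism_a_center (a point): Grey concrete prism lying flat, 130 mm long (x axis) and 40 mm high (z up); its width (y axis) is 33, 40 or 47 mm, one of the three prisms having each; which is not told: gauge it. 0.33 to 0.6 kg. The point is its centre, half-way up. It starts on the rack or on the balance, underside 40 mm above the table on both.
- prism_b_center (a point): Grey concrete prism lying flat, 130 mm long (x axis) and 40 mm high (z up); its width (y axis) is 33, 40 or 47 mm, one of the three prisms having each; which is not told: gauge it. 0.33 to 0.6 kg. The point is its centre, half-way up. It starts on the rack or on the balance, underside 40 mm above the table on both.
- prism_c_center (a point): Grey concrete prism lying flat, 130 mm long (x axis) and 40 mm high (z up); its width (y axis) is 33, 40 or 47 mm, one of the three prisms having each; which is not told: gauge it. 0.33 to 0.6 kg. The point is its centre, half-way up. It starts on the rack or on the balance, underside 40 mm above the table on both.
- gauge: Fixed stepped slot gauge, entered from above: steel base plate 150 x 95 x 5 mm with two pairs of jaws, 65 mm high, 74 mm wide over the outsides. Origin on the table at the plate's middle; x runs along the slot, z up. Jaws cover x = 30 to 60 and -60 to -30 mm; the 60 mm between the pairs is free for fingers. A too narrow (33 mm) prism goes down to the base plate, underside 5 mm up.
- gauge_go (a point): Point on the gauge's axis, 65 mm above the table, at the mouth of the upper (green) go gap: 43.5 mm wide from 65 down to 35 mm above the table, its mouth flared to 51.5 mm over the top 6 mm. A too wide (47 mm) prism let down level stops here in the flare, its underside about 62 mm above the table.
- gauge_nogo (a point): Point on the gauge's axis, 35 mm above the table, where the lower (red) no-go gap begins: 36.5 mm wide from here down to the base plate, its edges sloping over 35 to 31 mm. A good (40 mm) prism passes the go gap and stops here, its underside about 33 mm above the table.
- rack: Fixed slatted wooden rack, 165 mm (x) by 190 mm (y), top 40 mm above the table, on which two prisms wait side by side roughly along its x axis. Origin at its middle on the table. It may be on either side of the table.
- pass_tray: Fixed shallow green tray, inside 165 mm (x) by 110 mm (y), floor 4 mm thick, rim 10 mm above the table. Origin at its middle on the table.
- fail_tray: Fixed shallow red tray, inside 165 mm (x) by 190 mm (y), room for two prisms side by side, floor 4 mm thick, rim 10 mm above the table. Origin at its middle on the table. It may be on either side of the table.
- balance: Fixed white bench balance, 170 mm (x) by 130 mm (y), with a steel pan 150 x 120 mm whose top is 40 mm above the table, at the outer left (+y) of the working area; the third prism lies on it. Origin at its middle on the table.
- core: Bystander: concrete core cylinder, 50 mm diameter, 100 mm tall, standing; origin at the middle of its underside.
- wash_bottle: Bystander: white bottle with a red cap, 64 mm diameter, 170 mm tall; origin at the middle of its underside.
- brush: Bystander: hand brush lying flat; its origin is on its underside.
- hammer: Bystander: hammer lying flat; its origin is on its underside.
Things that resemble listed ones, but are neither listed nor needed, are in the scene too. What is shaped like the part that bears prism_c_center but orange or pink is not meant.

How it is judged:
On the way, in this order (a step that is already met when the one before it is completed fails the run):
1. a prism from the rack is let into the gauge as far as it goes: level, along the slot, centred within 20 mm, in contact (((horizontal distance between prism_a_center and gauge below 0.02 m and angle between the x axis of prism_a_center and the x axis of gauge, either way round below 0.12 rad and angle between prism_a_center's own z axis and vertical below 0.08 rad and z of prism_a_center in the frame of gauge between 0.047 and 0.059 m and contact force between prism_a and gauge above 0.2 N) or (horizontal distance between prism_b_center and gauge below 0.02 m and angle between the x axis of prism_b_center and the x axis of gauge, either way round below 0.12 rad and angle between prism_b_center's own z axis and vertical below 0.08 rad and z of prism_b_center in the frame of gauge between 0.074 and 0.087 m and contact force between prism_b and gauge above 0.2 N) or (horizontal distance between prism_c_center and gauge below 0.02 m and angle between the x axis of prism_c_center and the x axis of gauge, either way round below 0.12 rad and angle between prism_c_center's own z axis and vertical below 0.08 rad and z of prism_c_center in the frame of gauge between 0.015 and 0.031 m and contact force between prism_c and gauge above 0.2 N))), for 0.15 s.
2. with the first prism already in its proper tray, the other one is let into the gauge as far as it goes (((x of prism_a_center in the frame of pass_tray between -0.0825 and 0.0825 m and y of prism_a_center in the frame of pass_tray between -0.055 and 0.055 m and z of prism_a_center in the frame of pass_tray below 0.029 m and angle between each of prism_a_center, prism_b_center's own z axis and vertical below 0.08 rad and horizontal distance between prism_b_center and gauge below 0.02 m and angle between the x axis of prism_b_center and the x axis of gauge, either way round below 0.12 rad and z of prism_b_center in the frame of gauge between 0.074 and 0.087 m and contact force between prism_b and gauge above 0.2 N) or (x of prism_a_center in the frame of pass_tray between -0.0825 and 0.0825 m and y of prism_a_center in the frame of pass_tray between -0.055 and 0.055 m and z of prism_a_center in the frame of pass_tray below 0.029 m and angle between each of prism_a_center, prism_c_center's own z axis and vertical below 0.08 rad and horizontal distance between prism_c_center and gauge below 0.02 m and angle between the x axis of prism_c_center and the x axis of gauge, either way round below 0.12 rad and z of prism_c_center in the frame of gauge between 0.015 and 0.031 m and contact force between prism_c and gauge above 0.2 N) or (x of prism_b_center in the frame of fail_tray between -0.0825 and 0.0825 m and y of prism_b_center in the frame of fail_tray between -0.095 and 0.095 m and z of prism_b_center in the frame of fail_tray below 0.029 m and angle between each of prism_b_center, prism_a_center's own z axis and vertical below 0.08 rad and horizontal distance between prism_a_center and gauge below 0.02 m and angle between the x axis of prism_a_center and the x axis of gauge, either way round below 0.12 rad and z of prism_a_center in the frame of gauge between 0.047 and 0.059 m and contact force between prism_a and gauge above 0.2 N) or (x of prism_b_center in the frame of fail_tray between -0.0825 and 0.0825 m and y of prism_b_center in the frame of fail_tray between -0.095 and 0.095 m and z of prism_b_center in the frame of fail_tray below 0.029 m and angle between each of prism_b_center, prism_c_center's own z axis and vertical below 0.08 rad and horizontal distance between prism_c_center and gauge below 0.02 m and angle between the x axis of prism_c_center and the x axis of gauge, either way round below 0.12 rad and z of prism_c_center in the frame of gauge between 0.015 and 0.031 m and contact force between prism_c and gauge above 0.2 N) or (x of prism_c_center in the frame of fail_tray between -0.0825 and 0.0825 m and y of prism_c_center in the frame of fail_tray between -0.095 and 0.095 m and z of prism_c_center in the frame of fail_tray below 0.029 m and angle between each of prism_c_center, prism_a_center's own z axis and vertical below 0.08 rad and horizontal distance between prism_a_center and gauge below 0.02 m and angle between the x axis of prism_a_center and the x axis of gauge, either way round below 0.12 rad and z of prism_a_center in the frame of gauge between 0.047 and 0.059 m and contact force between prism_a and gauge above 0.2 N) or (x of prism_c_center in the frame of fail_tray between -0.0825 and 0.0825 m and y of prism_c_center in the frame of fail_tray between -0.095 and 0.095 m and z of prism_c_center in the frame of fail_tray below 0.029 m and angle between each of prism_c_center, prism_b_center's own z axis and vertical below 0.08 rad and horizontal distance between prism_b_center and gauge below 0.02 m and angle between the x axis of prism_b_center and the x axis of gauge, either way round below 0.12 rad and z of prism_b_center in the frame of gauge between 0.074 and 0.087 m and contact force between prism_b and gauge above 0.2 N))), for 0.15 s.
At the end, for the whole second after the job is handed in: Both prisms from the rack lie flat (within 0.08 rad) and at rest on the floor of their proper trays: the 40 mm one in the green tray, 33 and 47 mm ones in the red tray; the third prism is still on the balance (centre within 40 mm of the balance's middle) (((horizontal distance between prism_a_center and balance below 0.04 m and x of prism_b_center in the frame of fail_tray between -0.0825 and 0.0825 m and y of prism_b_center in the frame of fail_tray between -0.095 and 0.095 m and z of each of prism_b_center, prism_c_center in the frame of fail_tray below 0.029 m and angle between each of prism_b_center, prism_c_center's own z axis and vertical below 0.08 rad and linear speed of each of prism_b, prism_c below 0.02 m/s and x of prism_c_center in the frame of fail_tray between -0.0825 and 0.0825 m and y of prism_c_center in the frame of fail_tray between -0.095 and 0.095 m) or (horizontal distance between prism_b_center and balance below 0.04 m and x of prism_a_center in the frame of pass_tray between -0.0825 and 0.0825 m and y of prism_a_center in the frame of pass_tray between -0.055 and 0.055 m and z of prism_a_center in the frame of pass_tray below 0.029 m and angle between each of prism_a_center, prism_c_center's own z axis and vertical below 0.08 rad and linear speed of each of prism_a, prism_c below 0.02 m/s and x of prism_c_center in the frame of fail_tray between -0.0825 and 0.0825 m and y of prism_c_center in the frame of fail_tray between -0.095 and 0.095 m and z of prism_c_center in the frame of fail_tray below 0.029 m) or (horizontal distance between prism_c_center and balance below 0.04 m and x of prism_a_center in the frame of pass_tray between -0.0825 and 0.0825 m and y of prism_a_center in the frame of pass_tray between -0.055 and 0.055 m and z of prism_a_center in the frame of pass_tray below 0.029 m and angle between each of prism_a_center, prism_b_center's own z axis and vertical below 0.08 rad and linear speed of each of prism_a, prism_b below 0.02 m/s and x of prism_b_center in the frame of fail_tray between -0.0825 and 0.0825 m and y of prism_b_center in the frame of fail_tray between -0.095 and 0.095 m and z of prism_b_center in the frame of fail_tray below 0.029 m))); the robot touches nothing.
It fails at once if the prism on the balance is moved off its place (more than 40 mm from the balance's middle) (not (horizontal distance between prism_a_center and balance below 0.04 m or horizontal distance between prism_b_center and balance below 0.04 m or horizontal distance between prism_c_center and balance below 0.04 m)).
It fails at once if a prism is forced or dropped into the gauge (over 80 N) (contact force between any of prism_a, prism_b, prism_c and gauge above 80 N).
It fails at once if core, bottle, brush or hammer shifted by more than 30 mm (distance of any of core, wash_bottle, brush, hammer from where it was at the start of the episode above 0.03 m).
It also fails if it takes over 72 s, if anything falls off the work surface, if the arm or the gripper's body presses on something with over 40 N, if the wrist force passes 120 N, or if a joint passes its speed limit or range.

### The arm

A 6-joint arm with a two-finger parallel gripper is mounted at the origin on the work surface. World frame = base frame: x ahead of the robot, y to its left, z up, the work surface at z = 0. Lengths are in m, angles in rad, forces in N, time in s.
With the tool pointing down it reaches from about 0.25 to 0.775 m from the base axis. Payload 4 kg.
Tool frame: the origin (TCP) lies midway between the tips of the shut fingers; the grasp point (between the pads) lies grip_point_offset behind it (grip_point_offset is the distance from the TCP to the grasp point, in m); z points along the fingers, y is the line along which they close (so a half turn about z gives the same grasp; the last joint's range is limited). The gripper opens to 94 mm and grips with 3 to 60 N. Pads are 16 mm wide; open, the fingers measure 119 mm over their backs; the gripper's body (75 mm by 177 mm) begins 78 mm behind the grasp point.
Start: joints at [1.095, 0.087, 1.371, -0, 1.684, -0.103], TCP at [0.2, 0.512, 0.206] pointing down, gripper open.
Joint ranges: [-3.1, 3.1], [-0.76, 2.03], [0.27, 2.55], [-1.08, 4.22], [0.17, 2.65], [-2.57, 2.57]. Speed limits (rad/s): [2.79, 2.79, 3.14, 3.14, 3.14, 3.14].

### API

Orientations are given as [roll, pitch, yaw] about the fixed x, y, z axes, in that order (R = Rz(yaw) Ry(pitch) Rx(roll)).
In Python, from bench import * gives the robot as it stands. The module is installed in compiled form; this text tells all that it offers.
- The arm moves only by the tool apply_moves, never from a script. Its argument "commands" is a list of rows, each a list of 7 numbers: the turn, a rotation vector about the world's x, y, z in rad, then the shift along the world's x, y, z in m, then the opening in per cent of the stroke, from 0 (shut) to 100 (fully open). In form: [[ax, ay, az, x, y, z, jaw], ...]. A call has exactly 5 rows; each row is the pose to reach, as a shift and turn from the pose commanded when the call began; what a row does not reach only later rows make up. A row lasts 1/10 s, in which the tool goes at most 50 mm and 8.59 degrees, less where a joint would pass 70% of its speed; a pose out of reach is approached as far as the arm can. A call with a gripper value outside its range is refused whole. The fingers move at their own pace and stop on an object; the grip force is fixed at half the most. Time passes only in rows, so rows that repeat a pose let the fingers close, or fill a call up. It gives the time, the measured TCP pose, the force, the opening and the grip force at its end, in the units of the state.
- get_obs(): the state, without advancing time (a new reading comes with each control period).
- snapshot(name): name is "scene" or "side" or "wrist"; returns a dict with "pixels" (480x640x3 uint8, red, green, blue), "vertical_fov" (degrees; the focal length in pixels is half the picture's height over the tangent of half this angle, whatever the lens; pixels are square), "cx", "cy" (the principal point, pixels), "rvec" (rotation vector, rad) and "tvec" (3), from world to camera coordinates, as OpenCV has them. Camera axes: x right, y down, z forward; pixel columns grow to the right and rows downward; lengths in m; the calibration is good to about 2 mm. A picture is of the moment at which its call begins. There is no depth.
- close_job(): hands the job in; it is judged then, once.
Trained networks look in the newest picture that a camera, given by its name, has taken for a name from the list of things; names that differ only in an ending like _2 or _b are one class to them, and where a whole thing is asked for, a point or a joint stands for the part that bears it (a point fixed in the world has none). Each returns a list of dicts, best first, with "score" (0 to 1); they miss things now and then, are a little off and sometimes report something else, mostly with a low value. They report only what shows in the picture. A call takes as long as a camera call. They do not tell look-alikes from the thing itself.
- masks_of(camera, query): "mask" (480x640 bool, what is visible of it) and "extent" ([left, top, right, bottom] in pixels, round what is visible of it).
- place_of(camera, query): "pixel" ([column, row] in pixels: a listed point, or the origin of a listed thing).
The state is a dict: "time": time; "joint_positions": joint angles; "qvel": joint speeds; "joint_torque": joint torques, N m; "tool_pos": TCP position; "ee_rot": TCP orientation; "wrist_force": force on the tool from outside, world axes, zero at the start; "wrist_torque": the same for the moment, N m; "width": finger opening in m; "finger_force": force on a finger pad.
Only numpy, scipy, OpenCV 4.12 (cv2) and the standard library are available. Lean on these libraries where they do the work, as an engineer would, in place of code of your own. Each camera call takes 0.05 s, during which the arm holds its last target. There are 200 camera calls.

## Working session

There is one attempt and no reset: what is moved stays moved. The work goes in short steps, Python scripts to look and compute and a tool call to move; the robot and the scene stay as the last step left them, time stands still between calls to the robot, and variables do not carry over. Pictures are saved under pics/ and viewed, at most 12 in all, crops included, and the job is handed in when it is done.

Besides the shell and the picture viewer there is one more tool, called after "Emit:" by a JSON object that holds its "name" and its "arguments". apply_moves: Moves the arm, as the interface text tells. Its arguments: {"type":"object","properties":{"commands":{"type":"array"}},"required":["commands"]}

```bash
mkdir -p pics; cat > h.py <<'E'
from bench import *
import numpy as np, cv2
def cam(s):
    f=240/np.tan(np.radians(s["vertical_fov"])/2)
    K=np.array([[f,0,s["cx"]],[0,f,s["cy"]],[0,0,1]]);R=cv2.Rodrigues(np.array(s["rvec"],float))[0]
    return K,R,np.array(s["tvec"],float).ravel()
def ray(s,px):
    K,R,t=cam(s);d=R.T@np.linalg.inv(K)@np.array([px[0],px[1],1.]);return -R.T@t,d
def atz(s,px,z):
    c,d=ray(s,px);return c+d*(z-c[2])/d[2]
def proj(s,P):
    K,R,t=cam(s);p=K@(R@np.array(P,float)+t);return p[:2]/p[2]
def tri(obs):
    A=np.zeros((3,3));b=np.zeros(3)
    for s,px in obs:
        c,d=ray(s,px);d=d/np.linalg.norm(d);M=np.eye(3)-np.outer(d,d);A+=M;b+=M@c
    return np.linalg.solve(A,b)
def save(s,n):cv2.imwrite(f"pics/{n}.png",s["pixels"][:,:,::-1])
E
python3 - <<'E'
from h import *
S={n:snapshot(n) for n in("scene","side")}
for n in S: save(S[n],n)
np.set_printoptions(precision=3,suppress=True)
for q in ["prism_a_center","gauge","gauge_go","rack","pass_tray","fail_tray","balance","core","wash_bottle","brush","hammer"]:
    for n in S:
        print(q,n,[(np.round(d["pixel"]),round(d["score"],2)) for d in place_of(n,q)][:6])
E
```

```text
prism_a_center scene [(array([458., 245.]), 0.79)]
prism_a_center side [(array([272., 159.]), 0.64)]
gauge scene [(array([298., 215.]), 0.69)]
gauge side [(array([285., 290.]), 0.6)]
gauge_go scene [(array([301., 204.]), 0.87)]
gauge_go side [(array([284., 273.]), 0.62)]
rack scene [(array([377., 239.]), 0.81)]
rack side [(array([277., 225.]), 0.66)]
pass_tray scene [(array([280., 282.]), 0.89), (array([398., 230.]), 0.46)]
pass_tray side [(array([382., 276.]), 0.74)]
fail_tray scene [(array([218., 204.]), 0.6)]
fail_tray side [(array([317., 386.]), 0.8), (array([289., 273.]), 0.53)]
balance scene [(array([450., 257.]), 0.9), (array([302., 206.]), 0.19)]
balance side [(array([276., 176.]), 0.86), (array([285., 272.]), 0.72)]
core scene [(array([197., 270.]), 0.65)]
core side [(array([424., 354.]), 0.6), (array([282., 221.]), 0.6)]
wash_bottle scene [(array([307., 329.]), 0.8)]
wash_bottle side [(array([412., 239.]), 0.8)]
brush scene []
brush side [(array([234., 433.]), 0.88)]
hammer scene [(array([427., 192.]), 0.9)]
hammer side [(array([198., 209.]), 0.7)]
```

View pics/scene.png

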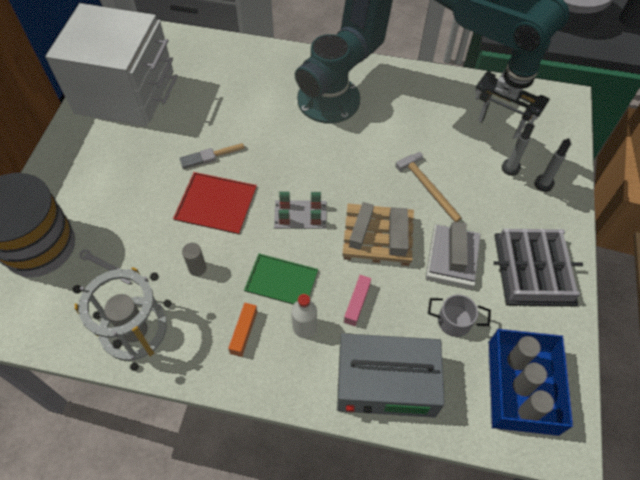

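View pics/side.png

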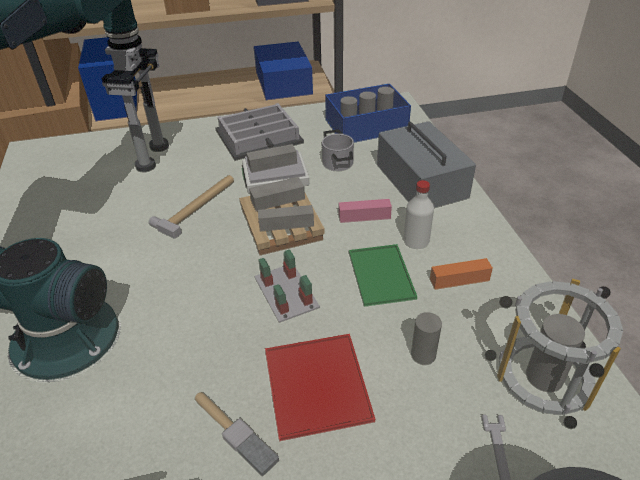

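```bash
python3 - <<'E'
from h import *
np.set_printoptions(precision=3,suppress=True)
S={n:snapshot(n) for n in("scene","side","wrist")}
save(S["wrist"],"wrist0")
for q,a,b in [("prism_bal",(458,245),(272,159)),("gauge",(298,215),(285,290)),("go",(301,204),(284,273)),("rack",(377,239),(277,225)),("pass",(280,282),(382,276)),("fail",(218,204),(317,386)),("bal",(450,257),(276,176)),("core",(197,270),(424,354)),("bottle",(307,329),(412,239)),("hammer",(427,192),(198,209))]:
    P=tri([(S["scene"],a),(S["side"],b)]);print(q,P,proj(S["scene"],P)-a)
o=get_obs();print(o["time"],o["tool_pos"],o["ee_rot"],o["width"])
for n in S:
  for m in masks_of(n,"prism_a_center"):print(n,m["extent"],round(m["score"],2))
K,R,t=cam(S["wrist"]);print(-R.T@t,R,K)
E
```

```text
prism_bal [0.509 0.458 0.059] [-0.767  1.022]
gauge [0.465 0.008 0.004] [ 0.953 -1.087]
go [0.463 0.015 0.055] [-0.06  0.07]
rack [ 0.488  0.245 -0.006] [ 1.162 -1.46 ]
pass [ 0.686  0.007 -0.004] [ 0.185 -0.172]
fail [ 0.475 -0.236 -0.01 ] [-0.574  0.527]
bal [0.516 0.449 0.006] [-0.254  0.33 ]
core [ 0.699 -0.224 -0.002] [ 0.282 -0.211]
bottle [ 0.8    0.11  -0.006] [ 1.153 -1.067]
hammer [ 0.297  0.364 -0.005] [ 0.549 -0.818]
1.35 [0.2   0.512 0.206] [3.141 0.    2.769] 0.09408141203041284
scene [445.6, 220.0, 470.0, 272.7] 0.87
side [248.4, 145.1, 298.6, 172.9] 0.59
[0.134 0.537 0.385] [[ 0.364  0.931 -0.001]
 [ 0.904 -0.353  0.243]
 [ 0.225 -0.09  -0.97 ]] [[415.61    0.    319.505]
 [  0.    415.61  240.514]
 [  0.      0.      1.   ]]
```

The scene picture shows the two grey prisms on the rack at about (362,226), which is skewed, and (399,231). The third is on the balance at (458,245). The gauge is at (300,212), the green tray at (281,279) and the red tray at (216,203). The orange (243,329) and pink (358,300) bars are decoys. I'm moving the wrist camera over the rack.

Emit:
{"name": "apply_moves", "arguments": {"commands": [[0, 0, 0.37, 0.036, -0.033, 0.01, 100], [0, 0, 0.37, 0.072, -0.066, 0.02, 100], [0, 0, 0.37, 0.108, -0.1, 0.03, 100], [0, 0, 0.37, 0.144, -0.133, 0.04, 100], [0, 0, 0.37, 0.18, -0.166, 0.05, 100]]}}

```text
time: 2.0
tool_pos: [0.3753, 0.3504, 0.2544]
ee_rot: [3.141, 0.001, 3.139]
wrist_force: [-0.2, 0.7, -0.1]
width: 0.0941
finger_force: 0.0
```

Emit:
{"name": "apply_moves", "arguments": {"commands": [[0, 0, 0, 0.035, -0.035, 0, 90], [0, 0, 0, 0.07, -0.07, 0, 90], [0, 0, 0, 0.1, -0.1, 0, 90], [0, 0, 0, 0.1, -0.1, 0, 90], [0, 0, 0, 0.1, -0.1, 0, 90]]}}

```text
time: 2.5
tool_pos: [0.4746, 0.2512, 0.2535]
ee_rot: [3.141, -0.001, 3.137]
wrist_force: [-0.1, -0.2, 0.5]
width: 0.0848
finger_force: 0.0
```

```bash
python3 - <<'E'
from h import *
np.set_printoptions(precision=3,suppress=True)
w=snapshot("wrist");save(w,"w1")
o=get_obs();print(o["time"],o["tool_pos"],o["ee_rot"],o["width"],o["joint_positions"])
for m in masks_of("wrist","prism_a_center"):print(m["extent"],round(m["score"],2))
for m in place_of("wrist","prism_a_center"):print(m["pixel"],round(m["score"],2),atz(w,m["pixel"],.06))
E
```

```text
2.55 [0.474 0.252 0.254] [ 3.141 -0.001  3.139] 0.0846449819274141 [ 0.383  0.054  1.312  0.001  1.777 -1.185]
[509.9, 175.7, 581.5, 326.0] 0.7
[335.2, 162.6, 400.9, 316.1] 0.53
[539.6, 251.4] 0.55 [0.508 0.455 0.06 ]
```

View pics/w1.png

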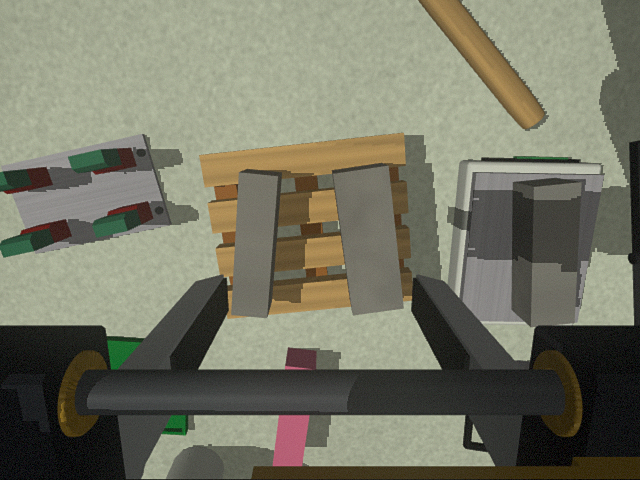

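The wrist picture shows two rack prisms, left (257,243) and right (368,240), with the balance prism at (548,250). The gauge slot runs roughly along world y. Next I'll look over the gauge and red tray, and measure the prisms from the saved view.

Emit:
{"name": "apply_moves", "arguments": {"commands": [[0, 0, 0, -0.005, -0.05, 0, 90], [0, 0, 0, -0.01, -0.1, 0, 90], [0, 0, 0, -0.015, -0.15, 0, 90], [0, 0, 0, -0.02, -0.2, 0, 90], [0, 0, 0, -0.02, -0.245, 0, 90]]}}

```text
time: 3.15
tool_pos: [0.4532, 0.0066, 0.2544]
ee_rot: [3.142, 0.002, -3.141]
wrist_force: [0.4, -0.2, -0.1]
width: 0.0847
finger_force: 0.0
```

```bash
python3 - <<'E'
from h import *
import pickle,bench
np.set_printoptions(precision=3,suppress=True)
w=snapshot("wrist");save(w,"w2");pickle.dump(w,open("w2.pkl","wb"))
print([n for n in dir(bench) if 'grip' in n.lower()],get_obs().keys())
o=get_obs();print(o["time"],o["tool_pos"],o["ee_rot"])
for q in ("gauge","gauge_go","gauge_nogo","fail_tray","pass_tray","rack","prism_a_center"):
  for m in place_of("wrist",q):print(q,m["pixel"],round(m["score"],2),atz(w,m["pixel"],{"gauge_go":.065,"gauge_nogo":.035,"prism_a_center":.06}.get(q,0)))
def tray(n,s,lo,hi):
    hsv=cv2.cvtColor(s["pixels"],cv2.COLOR_RGB2HSV);m=cv2.inRange(hsv,lo,hi)
    c=max(cv2.findContours(m,0,2)[0],key=cv2.contourArea)[:,0]
    P=np.array([atz(s,p,.01)[:2] for p in c],np.float32);print(n,cv2.minAreaRect(P))
for n in("scene","side"):
    s=snapshot(n)
    tray(n+"red",s,(0,150,60),(6,255,255));tray(n+"green",s,(50,120,40),(75,255,255))
E
```

```text
['grip_point_offset'] dict_keys(['time', 'joint_positions', 'qvel', 'joint_torque', 'tool_pos', 'ee_rot', 'wrist_force', 'wrist_torque', 'finger_force', 'width'])
3.2 [ 0.453 -0.     0.254] [-3.135  0.001  3.134]
gauge [325.5, 211.7] 0.74 [0.459 0.012 0.   ]
gauge_go [321.9, 226.4] 0.61 [0.461 0.008 0.065]
gauge_nogo [324.1, 218.8] 0.91 [0.46  0.01  0.035]
fail_tray [86.3, 224.3] 0.61 [ 0.473 -0.243  0.   ]
rack [538.2, 240.3] 0.73 [0.49 0.24 0.  ]
scenered ((0.4796527624130249, -0.23775041103363037), (0.19288446009159088, 0.16912522912025452), 88.16223907470703)
scenegreen ((0.6857659220695496, 0.010351158678531647), (0.16526518762111664, 0.11142999678850174), 85.9258804321289)
sidered ((0.47642993927001953, -0.24303942918777466), (0.20005768537521362, 0.17072966694831848), 88.09479522705078)
sidegreen ((0.7383638024330139, -0.029862046241760254), (0.0, 0.0), 0.0)
```

View pics/w2.png

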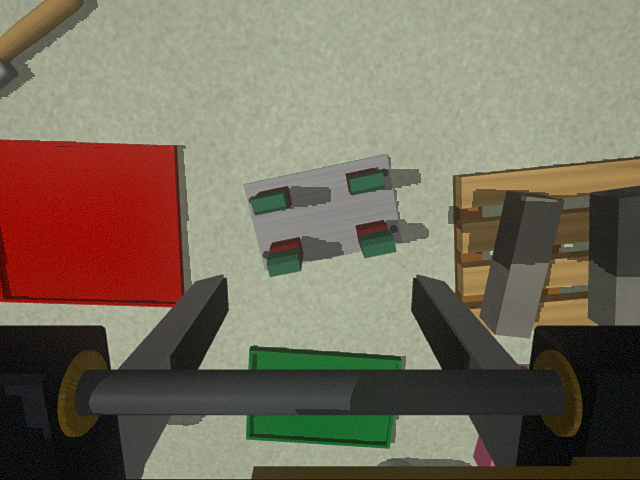

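The picture shows the gauge centred near (323,215) with its slot tilted, the red tray near (90,220), the green tray near (325,397) and the rack prisms at (525,265) and (620,260). I'll fit the gauge's jaw model to the green pixels.

```bash
cat >> h.py <<'E'
from scipy.optimize import minimize
def boxmask(s,boxes,x,y,yaw):
    m=np.zeros((480,640),np.uint8);c,n=np.cos(yaw),np.sin(yaw)
    for x0,x1,y0,y1,z0,z1 in boxes:
        P=[(x+c*a-n*b,y+n*a+c*b,z) for a in(x0,x1) for b in(y0,y1) for z in(z0,z1)]
        h=cv2.convexHull(np.array([proj(s,p) for p in P],np.float32))
        cv2.fillConvexPoly(m,np.round(h*16).astype(np.int32),255,cv2.LINE_AA,4)
    return m/255.
def fit(views,boxes,p0,step=(.006,.006,.06)):
    """views: (snapshot,bool mask); returns x,y,yaw,cost"""
    def cost(p):
        e=0
        for s,m in views:
            b=cv2.GaussianBlur(boxmask(s,boxes,*p),(0,0),1.5);e+=np.abs(b-cv2.GaussianBlur(m.astype(float),(0,0),1.5)).sum()/m.sum()
        return e
    sim=np.array([p0]+[np.array(p0)+np.eye(3)[i]*step[i] for i in range(3)])
    r=minimize(cost,p0,method="Nelder-Mead",options=dict(initial_simplex=sim,xatol=1e-4,fatol=1e-4));return r.x,r.fun
JAWS=[(a,b,c,d,.035,.065) for a,b in((-.06,-.03),(.03,.06)) for c,d in((-.037,-.0235),(.0235,.037))]
def hsvmask(s,lo,hi,roi):
    m=cv2.inRange(cv2.cvtColor(s["pixels"],cv2.COLOR_RGB2HSV),lo,hi)>0;r=np.zeros_like(m);x0,y0,x1,y1=roi;r[y0:y1,x0:x1]=1;return m&r
E
python3 - <<'E'
from h import *
import pickle,bench
np.set_printoptions(precision=4,suppress=True)
print(bench.grip_point_offset)
w=pickle.load(open("w2.pkl","rb"))
g=hsvmask(w,(40,60,20),(95,255,255),(240,150,410,285))
print(g.sum(),boxmask(w,JAWS,.46,.01,1.75).sum())
for y in(1.7,1.35): print(fit([(w,g)],JAWS,(.461,.009,y)))
s=snapshot("scene");gs=hsvmask(s,(40,60,20),(95,255,255),(265,180,340,240));print(gs.sum())
print(fit([(s,gs)],JAWS,(.461,.009,1.7)))
v=snapshot("side");gv=hsvmask(v,(40,60,20),(95,255,255),(245,245,325,325));print(gv.sum())
print(fit([(v,gv)],JAWS,(.461,.009,1.7)))
E
```

```text
0.0188
2725 3113.843137254902
(array([0.4607, 0.0096, 1.7786]), np.float64(0.15084537562067485))
(array([0.4608, 0.0096, 1.7787]), np.float64(0.1507262921902705))
151
(array([0.456 , 0.0142, 1.754 ]), np.float64(2.6053239838981956))
209
(array([0.4651, 0.0252, 1.6723]), np.float64(2.6079324561598476))
```

Emit:
{"name": "apply_moves", "arguments": {"commands": [[0, 0, 0, 0, 0.05, 0, 90], [0, 0, 0, 0, 0.1, 0, 90], [0, 0, 0, 0, 0.15, 0, 90], [0, 0, 0, 0, 0.2, 0, 90], [0, 0, 0, 0, 0.2, 0, 90]]}}

```text
time: 4.25
tool_pos: [0.453, 0.2124, 0.2531]
ee_rot: [3.139, -0.001, -3.135]
wrist_force: [0.2, 0.3, 0.2]
width: 0.0844
finger_force: 0.0
```

```bash
python3 - <<'E'
from h import *
import pickle
np.set_printoptions(precision=4,suppress=True)
w=snapshot("wrist");save(w,"w3");pickle.dump(w,open("w3.pkl","wb"))
o=get_obs();print(o["time"],o["tool_pos"],o["ee_rot"])
print(cv2.cvtColor(w["pixels"],cv2.COLOR_RGB2HSV)[240,::20].tolist())
for m in masks_of("wrist","prism_a_center"):print(m["extent"],round(m["score"],2))
E
```

```text
4.3 [0.4535 0.2097 0.2533] [-3.1414 -0.0011 -3.1381]
[[43, 38, 162], [38, 35, 160], [36, 36, 171], [40, 41, 170], [23, 7, 142], [4, 127, 62], [174, 15, 85], [67, 47, 71], [71, 112, 73], [51, 74, 55], [15, 13, 81], [30, 39, 98], [39, 41, 173], [18, 130, 171], [19, 136, 163], [21, 28, 119], [19, 127, 94], [19, 126, 91], [19, 130, 155], [7, 33, 70], [25, 27, 105], [25, 22, 69], [33, 32, 95], [38, 30, 102], [37, 34, 171], [36, 15, 87], [75, 13, 80], [170, 10, 75], [15, 45, 34], [45, 16, 64], [34, 30, 67], [160, 10, 79]]
[544.7, 201.3, 622.4, 324.7] 0.81
```

View pics/w3.png

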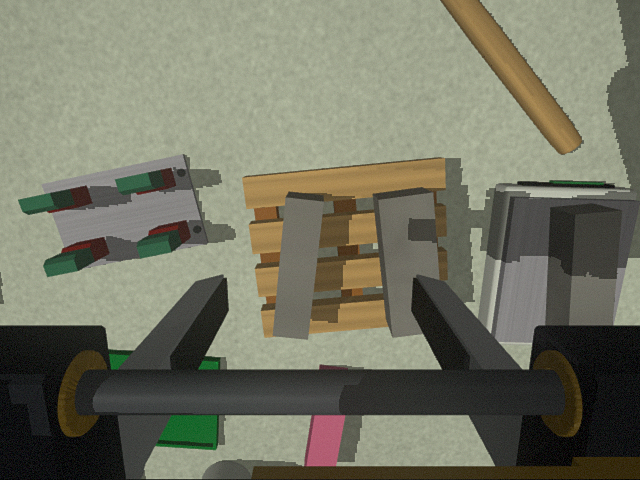

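The picture shows the left rack prism at (298,265) fully visible. The right one at (408,262) is slightly hidden by a finger. I'll fit boxes of each width in both wrist views.

```bash
cat >> h.py <<'E'
def grey(s,seed,roi,smax=60):
    hsv=cv2.cvtColor(s["pixels"],cv2.COLOR_RGB2HSV)
    m=((hsv[:,:,1]<smax)).astype(np.uint8);r=np.zeros_like(m);x0,y0,x1,y1=roi;r[y0:y1,x0:x1]=1
    m=cv2.morphologyEx(m&r,cv2.MORPH_OPEN,np.ones((9,9)));n,l=cv2.connectedComponents(m);return l==l[seed[1],seed[0]]
def pbox(w,zc=.06):return [(-.065,.065,-w/2,w/2,zc-.02,zc+.02)]
E
python3 - <<'E'
from h import *
import pickle
np.set_printoptions(precision=4,suppress=True)
w2=pickle.load(open("w2.pkl","rb"));w3=pickle.load(open("w3.pkl","rb"))
L3=grey(w3,(298,265),(262,185,335,345));R3=grey(w3,(400,250),(365,180,437,345))
L2=grey(w2,(525,250),(470,180,570,345))
for n,m in(("L3",L3),("R3",R3),("L2",L2)):
    ys,xs=np.where(m);print(n,m.sum(),xs.min(),ys.min(),xs.max(),ys.max())
    cv2.imwrite(f"pics/m{n}.png",m*255)
for wd in(.033,.040,.047):
    for zc in (.05,.06,.07):
        print(wd,zc,"L3",*fit([(w3,L3)],pbox(wd,zc),(.49,.195,-.1)),"L2",*fit([(w2,L2)],pbox(wd,zc),(.49,.195,-.1)))
    print("R3",fit([(w3,R3)],pbox(wd),(.49,.28,.06)))
E
```

```text
L3 5983 274 198 334 344
R3 7835 365 189 436 344
L2 7269 470 195 569 344
0.033 0.05 L3 [ 0.5061  0.1909 -0.1026] 0.1390562698797714 L2 [ 0.5112  0.1956 -0.1153] 0.31676788476667517
0.033 0.06 L3 [ 0.5037  0.1917 -0.0968] 0.13462970211189318 L2 [ 0.5051  0.1905 -0.0914] 0.32821807277668624
0.033 0.07 L3 [ 0.5015  0.1926 -0.0963] 0.16565120006938613 L2 [ 0.5     0.1848 -0.1004] 0.34284699678978864
R3 (array([0.5018, 0.2924, 0.0008]), np.float64(0.32752970904865963))
0.04 0.05 L3 [ 0.5063  0.1941 -0.0914] 0.23723050074848834 L2 [ 0.5113  0.1926 -0.0859] 0.40619594820362714
0.04 0.06 L3 [ 0.5041  0.1947 -0.0818] 0.24136133196350326 L2 [ 0.5059  0.1872 -0.0837] 0.42684139742552385
0.04 0.07 L3 [ 0.5019  0.1957 -0.0865] 0.28267049887077755 L2 [ 0.5007  0.1818 -0.083 ] 0.44799030660773037
R3 (array([0.501 , 0.2935, 0.0664]), np.float64(0.2879196666632222))
0.047 0.05 L3 [ 0.5077  0.1962 -0.058 ] 0.34744382115588496 L2 [ 0.5112  0.1898 -0.0692] 0.5011123386346571
0.047 0.06 L3 [ 0.5042  0.1969 -0.0502] 0.3644274038041515 L2 [ 0.5058  0.1845 -0.0645] 0.5314744436426708
0.047 0.07 L3 [ 0.5019  0.1972 -0.0381] 0.42472336995685056 L2 [ 0.5001  0.179  -0.0672] 0.5632060070700823
R3 (array([0.5011, 0.2923, 0.0882]), np.float64(0.2917356593242616))[ WARN:0@0.135] global loadsave.cpp:1063 imwrite_ Unsupported depth image for selected encoder is fallbacked to CV_8U.
```

The left rack prism fits as 33 mm wide at (0.504, 0.191), yaw about -0.095, with both views agreeing at a centre height of 0.06. I'm taking it first.

Emit:
{"name": "apply_moves", "arguments": {"commands": [[0, 0, -0.095, 0.02, -0.007, -0.04, 66], [0, 0, -0.095, 0.04, -0.014, -0.08, 66], [0, 0, -0.095, 0.05, -0.017, -0.12, 66], [0, 0, -0.095, 0.05, -0.017, -0.13, 66], [0, 0, -0.095, 0.05, -0.017, -0.13, 66]]}}

```text
time: 4.85
tool_pos: [0.503, 0.1883, 0.1221]
ee_rot: [-3.14, -0.005, 3.042]
wrist_force: [-0.7, -0.6, 0.3]
width: 0.0621
finger_force: 0.0
```

```bash
python3 - <<'E'
from h import *
np.set_printoptions(precision=4,suppress=True)
w=snapshot("wrist");save(w,"w4")
o=get_obs();print(o["time"],o["tool_pos"],o["ee_rot"],o["width"])
E
```

```text
4.9 [0.5042 0.189  0.1246] [ 3.1416 -0.0001  3.0424] 0.061792340580174035
```

View pics/w4.png

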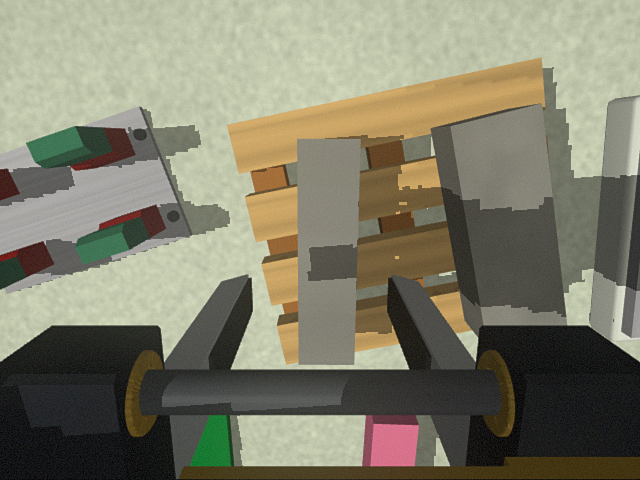

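The prism sits between the fingers, with its middle at about (328,250) against a finger midline near 320, so it's about 3 mm to +y. I'm going down and closing.

Emit:
{"name": "apply_moves", "arguments": {"commands": [[0, 0, 0, 0, 0.003, -0.035, 66], [0, 0, 0, 0, 0.003, -0.065, 66], [0, 0, 0, 0, 0.003, -0.0775, 66], [0, 0, 0, 0, 0.003, -0.0775, 60], [0, 0, 0, 0, 0.003, -0.0775, 20]]}}

```text
time: 5.4
tool_pos: [0.5057, 0.1932, 0.0488]
ee_rot: [3.14, 0.004, 3.044]
wrist_force: [0.6, 0.0, 1.0]
width: 0.0517
finger_force: 0.0
```

Emit:
{"name": "apply_moves", "arguments": {"commands": [[0, 0, 0, 0, 0, 0, 20], [0, 0, 0, 0, 0, 0, 20], [0, 0, 0, 0, 0, 0, 10], [0, 0, 0, 0, 0, 0, 10], [0, 0, 0, 0, 0, 0.01, 10]]}}

```text
time: 5.9
tool_pos: [0.5028, 0.1925, 0.0549]
ee_rot: [-3.141, -0.004, 3.044]
wrist_force: [-0.1, 0.1, -3.6]
width: 0.0328
finger_force: 30.0
```

Gripped, with the opening at 32.8 mm. I'll lift, turn and carry it to the gauge.

Emit:
{"name": "apply_moves", "arguments": {"commands": [[0, 0, -0.1, 0, 0, 0.045, 10], [0, 0, -0.24, -0.005, -0.02, 0.08, 10], [0, 0, -0.38, -0.015, -0.06, 0.08, 10], [0, 0, -0.52, -0.025, -0.1, 0.08, 10], [0, 0, -0.66, -0.033, -0.14, 0.08, 10]]}}

```text
time: 6.4
tool_pos: [0.47, 0.0521, 0.1359]
ee_rot: [-3.141, -0.001, 2.379]
wrist_force: [1.5, -1.3, -3.4]
width: 0.0328
finger_force: 30.0
```

Emit:
{"name": "apply_moves", "arguments": {"commands": [[0, 0, -0.13, -0.01, -0.025, 0, 10], [0, 0, -0.27, -0.01, -0.043, 0, 10], [0, 0, -0.41, -0.01, -0.043, 0, 10], [0, 0, -0.55, -0.01, -0.043, 0, 10], [0, 0, -0.606, -0.01, -0.043, 0, 10]]}}

```text
time: 6.9
tool_pos: [0.4604, 0.0099, 0.1354]
ee_rot: [-3.14, -0.001, 1.774]
wrist_force: [0.3, 0.4, -3.1]
width: 0.0325
finger_force: 30.0
```

```bash
python3 - <<'E'
from h import *
np.set_printoptions(precision=4,suppress=True)
w=snapshot("wrist");save(w,"w5")
o=get_obs();print(o["time"],o["tool_pos"],o["ee_rot"],o["width"],o["wrist_force"],o["wrist_torque"],o["finger_force"])
g=hsvmask(w,(40,60,20),(95,255,255),(0,60,640,330))
print(g.sum(),fit([(w,g)],JAWS,(.461,.0096,1.778)))
E
```

```text
6.95 [0.4604 0.01   0.1354] [-3.1397 -0.0014  1.7736] 0.03304898823791187 [-0.8483  0.3255 -3.9597] [-0.1121  0.0303  0.0133] 29.98222053050995
19279 (array([0.4614, 0.0098, 1.7851]), np.float64(1.1490435224711502))
```

View pics/w5.png

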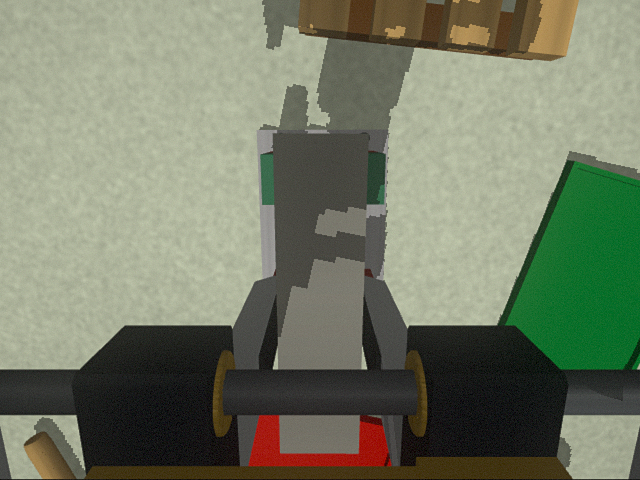

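The prism is centred over the slot: prism middle at x≈320.5, outer jaw edges at 260 and 385. I'm lowering with a small +x correction.

Emit:
{"name": "apply_moves", "arguments": {"commands": [[0, 0, 0.004, 0.0008, 0, -0.03, 10], [0, 0, 0.004, 0.0008, 0, -0.055, 10], [0, 0, 0.004, 0.0008, 0, -0.068, 10], [0, 0, 0.004, 0.0008, 0, -0.08, 10], [0, 0, 0.004, 0.0008, 0, -0.088, 10]]}}

```text
time: 7.45
tool_pos: [0.4619, 0.0099, 0.0476]
ee_rot: [-3.141, -0.0, 1.782]
wrist_force: [0.2, 0.3, -3.9]
width: 0.0327
finger_force: 30.0
```

Emit:
{"name": "apply_moves", "arguments": {"commands": [[0, 0, 0, 0, 0, -0.006, 10], [0, 0, 0, 0, 0, -0.012, 10], [0, 0, 0, 0, 0, -0.018, 10], [0, 0, 0, 0, 0, -0.024, 10], [0, 0, 0, 0, 0, -0.028, 10]]}}

```text
time: 7.95
tool_pos: [0.462, 0.0098, 0.0199]
ee_rot: [-3.142, -0.0, 1.782]
wrist_force: [0.2, 0.2, -3.1]
width: 0.0328
finger_force: 30.0
```

It passed both gaps without contact. I'm easing down to the base plate.

Emit:
{"name": "apply_moves", "arguments": {"commands": [[0, 0, 0, 0, 0, -0.003, 10], [0, 0, 0, 0, 0, -0.005, 10], [0, 0, 0, 0, 0, -0.006, 10], [0, 0, 0, 0, 0, -0.007, 10], [0, 0, 0, 0, 0, -0.007, 10]]}}

```text
time: 8.45
tool_pos: [0.4622, 0.0098, 0.0134]
ee_rot: [3.141, 0.0, 1.782]
wrist_force: [0.6, 0.4, -4.9]
width: 0.0325
finger_force: 30.0
```

Emit:
{"name": "apply_moves", "arguments": {"commands": [[0, 0, 0, 0, 0, -0.001, 10], [0, 0, 0, 0, 0, -0.0015, 10], [0, 0, 0, 0, 0, -0.002, 10], [0, 0, 0, 0, 0, -0.0025, 10], [0, 0, 0, 0, 0, -0.0025, 10]]}}

```text
time: 8.95
tool_pos: [0.4624, 0.0098, 0.0131]
ee_rot: [3.141, 0.0, 1.782]
wrist_force: [-5.4, 1.9, 9.8]
width: 0.0325
finger_force: 30.0
```

It's resting on the base plate: the force is up and z has stopped, so this is the 33 mm prism and it goes to the red tray. I'll hold, then lift.

Emit:
{"name": "apply_moves", "arguments": {"commands": [[0, 0, 0, 0, 0, 0, 10], [0, 0, 0, 0, 0, 0, 10], [0, 0, 0, 0, 0, 0.02, 10], [0, 0, 0, 0, 0, 0.06, 10], [0, 0, 0, 0, 0, 0.1, 10]]}}

```text
time: 9.45
tool_pos: [0.4612, 0.0099, 0.1108]
ee_rot: [-3.14, -0.001, 1.782]
wrist_force: [0.6, 0.0, -2.8]
width: 0.0332
finger_force: 30.0
```

Emit:
{"name": "apply_moves", "arguments": {"commands": [[0, 0, 0.13, 0, -0.03, 0.02, 10], [0, 0, 0.27, 0, -0.07, 0.02, 10], [0, 0, 0.41, 0.005, -0.11, 0.02, 10], [0, 0, 0.55, 0.01, -0.15, 0.02, 10], [0, 0, 0.69, 0.015, -0.19, 0.02, 10]]}}

```text
time: 9.95
tool_pos: [0.4771, -0.1818, 0.1305]
ee_rot: [3.141, 0.001, 2.478]
wrist_force: [0.7, 0.3, -4.0]
width: 0.0328
finger_force: 30.0
```

Emit:
{"name": "apply_moves", "arguments": {"commands": [[0, 0, 0.14, 0, -0.03, 0, 10], [0, 0, 0.28, 0, -0.07, 0, 10], [0, 0, 0.42, 0, -0.107, -0.01, 10], [0, 0, 0.56, 0, -0.107, -0.03, 10], [0, 0, 0.64, 0, -0.107, -0.06, 10]]}}

```text
time: 10.45
tool_pos: [0.4782, -0.2897, 0.0715]
ee_rot: [-3.139, 0.004, 3.114]
wrist_force: [0.5, -0.6, -4.0]
width: 0.0329
finger_force: 30.0
```

Emit:
{"name": "apply_moves", "arguments": {"commands": [[0, 0, 0, 0, 0, -0.03, 10], [0, 0, 0, 0, 0, -0.05, 10], [0, 0, 0, 0, 0, -0.056, 10], [0, 0, 0, 0, 0, -0.058, 10], [0, 0, 0, 0, 0, -0.059, 10]]}}

```text
time: 10.95
tool_pos: [0.4776, -0.2875, 0.0124]
ee_rot: [-3.141, 0.001, 3.112]
wrist_force: [-1.1, 0.3, -2.3]
width: 0.0329
finger_force: 30.0
```

Emit:
{"name": "apply_moves", "arguments": {"commands": [[0, 0, 0, 0, 0, 0, 40], [0, 0, 0, 0, 0, 0, 50], [0, 0, 0, 0, 0, 0.005, 55], [0, 0, 0, 0, 0, 0.05, 55], [0, 0, 0, 0, 0, 0.1, 55]]}}

```text
time: 11.45
tool_pos: [0.476, -0.2864, 0.1116]
ee_rot: [3.139, -0.003, 3.112]
wrist_force: [1.1, -1.7, 0.1]
width: 0.0519
finger_force: 0.0
```

Emit:
{"name": "apply_moves", "arguments": {"commands": [[0, 0, 0, -0.02, 0.05, 0.05, 70], [0, 0, 0, -0.02, 0.1, 0.08, 90], [0, 0, 0, -0.02, 0.15, 0.11, 90], [0, 0, 0, -0.02, 0.2, 0.13, 90], [0, 0, 0, -0.02, 0.25, 0.13, 90]]}}

```text
time: 11.95
tool_pos: [0.4581, -0.0753, 0.2377]
ee_rot: [-3.14, 0.007, 3.11]
wrist_force: [1.0, 0.5, 0.0]
width: 0.084
finger_force: 0.0
```

```bash
python3 - <<'E'
from h import *
np.set_printoptions(precision=4,suppress=True)
w=snapshot("wrist")
s=snapshot("side");save(s,"s2")
o=get_obs();print(o["time"],o["tool_pos"],o["ee_rot"],o["width"],o["wrist_force"])
for n,sn in(("side",s),("wrist",w)):
  for m in place_of(n,"prism_a_center"):print(n,m["pixel"],round(m["score"],2),atz(sn,m["pixel"],.024))
E
```

```text
12.05 [ 0.4584 -0.0717  0.2379] [3.1413 0.0081 3.1195] 0.08473130581791918 [ 0.4658 -0.6544 -0.3346]
side [317.0, 386.3] 0.59 [ 0.4728 -0.261   0.024 ]
wrist [629.4, 231.2] 0.17 [0.4864 0.222  0.024 ]
```

View pics/s2.png

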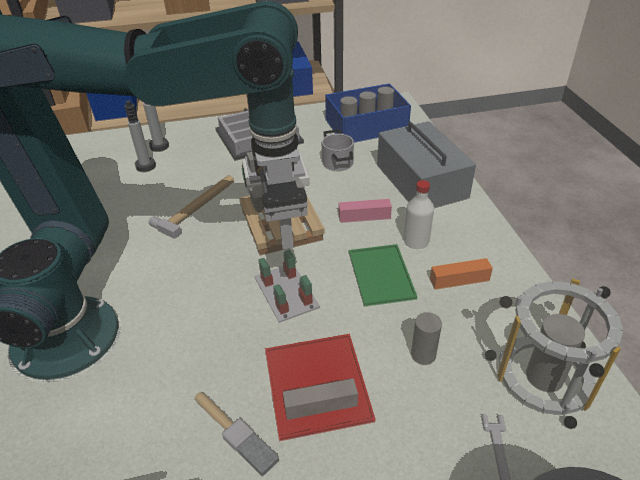

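The side picture shows the first prism lying flat in the red tray at (320,398). Now the second rack prism.

Emit:
{"name": "apply_moves", "arguments": {"commands": [[0, 0, 0, 0, 0.05, 0, 90], [0, 0, 0, 0, 0.1, 0, 90], [0, 0, 0, 0, 0.15, 0, 90], [0, 0, 0, 0, 0.2, 0, 90], [0, 0, 0.02, 0, 0.25, 0, 90]]}}

```text
time: 12.65
tool_pos: [0.4578, 0.1737, 0.2329]
ee_rot: [-3.141, -0.0, 3.129]
wrist_force: [0.9, -0.3, 0.4]
width: 0.0845
finger_force: 0.0
```

Emit:
{"name": "apply_moves", "arguments": {"commands": [[0, 0, 0, 0, 0.05, 0, 90], [0, 0, 0, 0, 0.1, 0, 90], [0, 0, 0, 0, 0.11, 0, 90], [0, 0, 0, 0, 0.11, 0, 90], [0, 0, 0, 0, 0.11, 0, 90]]}}

```text
time: 13.15
tool_pos: [0.458, 0.2818, 0.233]
ee_rot: [-3.14, -0.001, 3.129]
wrist_force: [0.6, -0.2, 0.2]
width: 0.0844
finger_force: 0.0
```

```bash
python3 - <<'E'
from h import *
np.set_printoptions(precision=4,suppress=True)
w=snapshot("wrist");save(w,"w6")
o=get_obs();print(o["time"],o["tool_pos"],o["ee_rot"],o["width"])
c=np.round(proj(w,(.501,.292,.08))).astype(int);print(c)
m=grey(w,c,(c[0]-60,c[1]-100,c[0]+60,c[1]+100));ys,xs=np.where(m);print(m.sum(),xs.min(),ys.min(),xs.max(),ys.max())
for wd in(.033,.04,.047):print(wd,fit([(w,m)],pbox(wd),(.501,.292,.08)))
E
```

```text
13.2 [0.458  0.2816 0.2333] [-3.1405 -0.0002  3.1289] 0.08478435106243623
[334 277]
13242 274 186 393 376
0.033 (array([0.5   , 0.2954, 0.1273]), np.float64(0.5230632775690514))
0.04 (array([0.4991, 0.2945, 0.1725]), np.float64(0.4251923442414982))
0.047 (array([0.4997, 0.2946, 0.152 ]), np.float64(0.3604214155567026))
```

View pics/w6.png

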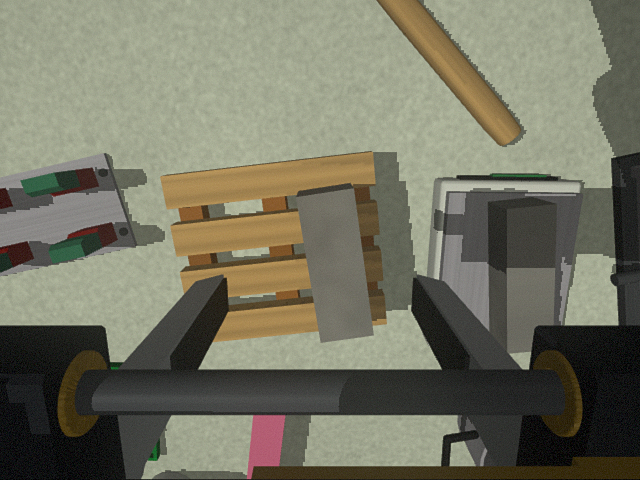

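The prism is clear at corners (297,193), (353,184), (373,334) and (320,342). The mask leaked into the shadow, so I'll use the corners.

```bash
python3 - <<'E'
from h import *
np.set_printoptions(precision=4,suppress=True)
w=snapshot("wrist")
P=np.array([atz(w,p,.08) for p in[(297,193),(353,184),(373,334),(320,342)]])
print(P,P.mean(0));a=P[2]-P[1];b=P[3]-P[0];print(np.arctan2(a[1],a[0]),np.arctan2(b[1],b[0]),np.linalg.norm(a),np.linalg.norm(P[0]-P[1]))
n=np.zeros((480,640),np.uint8);cv2.fillPoly(n,[np.int32([(297,193),(353,184),(373,334),(320,342)])],1)
print(fit([(w,n>0)],pbox(.047),(.501,.292,.12)))
E
```

```text
[[0.4303 0.2627 0.08  ]
 [0.4237 0.3075 0.08  ]
 [0.5544 0.3258 0.08  ]
 [0.5615 0.2795 0.08  ]] [0.4925 0.2939 0.08  ]
0.1390940111883192 0.1271050450810075 0.13200163729742626 0.04530089119431329
(array([0.4953, 0.2943, 0.1369]), np.float64(0.045767746496902365))
```

Emit:
{"name": "apply_moves", "arguments": {"commands": [[0, 0, 0.145, 0.02, 0.007, -0.04, 82], [0, 0, 0.145, 0.036, 0.012, -0.085, 82], [0, 0, 0.145, 0.036, 0.012, -0.13, 82], [0, 0, 0.145, 0.036, 0.012, -0.17, 82], [0, 0, 0.145, 0.036, 0.012, -0.186, 82]]}}

```text
time: 13.75
tool_pos: [0.4909, 0.2923, 0.0425]
ee_rot: [-3.139, -0.008, -3.009]
wrist_force: [-0.2, 0.1, 1.1]
width: 0.0771
finger_force: 0.0
```

Emit:
{"name": "apply_moves", "arguments": {"commands": [[0, 0, 0, 0, 0, 0, 70], [0, 0, 0, 0, 0, 0, 40], [0, 0, 0, 0, 0, 0, 25], [0, 0, 0, 0, 0, 0, 25], [0, 0, 0, 0, 0, 0, 25]]}}

```text
time: 14.25
tool_pos: [0.4948, 0.2953, 0.0499]
ee_rot: [-3.141, 0.004, -3.006]
wrist_force: [-0.5, -3.2, 5.6]
width: 0.0468
finger_force: 30.0
```

Gripped at 46.8 mm, so this is the wide prism. Taking it to the gauge.

Emit:
{"name": "apply_moves", "arguments": {"commands": [[0, 0, 0, 0, 0, 0.03, 25], [0, 0, -0.13, -0.003, -0.02, 0.07, 25], [0, 0, -0.27, -0.007, -0.055, 0.088, 25], [0, 0, -0.41, -0.01, -0.1, 0.088, 25], [0, 0, -0.55, -0.015, -0.14, 0.088, 25]]}}

```text
time: 14.75
tool_pos: [0.4777, 0.1546, 0.1354]
ee_rot: [-3.142, 0.0, 2.722]
wrist_force: [0.5, -0.5, -6.2]
width: 0.0471
finger_force: 30.0
```

Emit:
{"name": "apply_moves", "arguments": {"commands": [[0, 0, -0.14, -0.005, -0.04, 0, 25], [0, 0, -0.28, -0.01, -0.08, 0, 25], [0, 0, -0.42, -0.015, -0.11, 0, 25], [0, 0, -0.56, -0.018, -0.144, 0, 25], [0, 0, -0.7, -0.018, -0.144, 0, 25]]}}

```text
time: 15.25
tool_pos: [0.4588, 0.0084, 0.1342]
ee_rot: [-3.138, 0.001, 2.016]
wrist_force: [-0.0, 1.7, -5.5]
width: 0.0469
finger_force: 30.0
```

Emit:
{"name": "apply_moves", "arguments": {"commands": [[0, 0, -0.14, 0, 0, 0, 25], [0, 0, -0.24, 0, 0, 0, 25], [0, 0, -0.24, 0, 0, 0, 25], [0, 0, -0.24, 0, 0, 0, 25], [0, 0, -0.24, 0, 0, 0, 25]]}}

```text
time: 15.75
tool_pos: [0.4599, 0.012, 0.135]
ee_rot: [-3.141, -0.001, 1.789]
wrist_force: [-0.3, 0.3, -6.0]
width: 0.0469
finger_force: 30.0
```

```bash
python3 - <<'E'
from h import *
np.set_printoptions(precision=4,suppress=True)
w=snapshot("wrist");save(w,"w7")
o=get_obs();print(o["time"],o["tool_pos"],o["ee_rot"],o["width"],o["wrist_force"],o["wrist_torque"],o["finger_force"])
E
```

```text
15.8 [0.46   0.012  0.1352] [-3.1411 -0.0003  1.7883] 0.04695999825014843 [ 0.1716 -0.8072 -5.902 ] [-0.0841  0.0161 -0.0226] 29.984910786151886
```

View pics/w7.png

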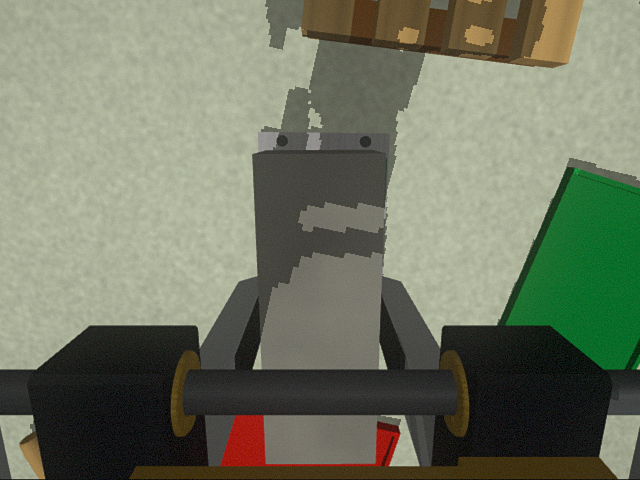

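Prism midline is at column ≈320 and the plate's far edge spans 259–388. I'll compute the offsets.

```bash
python3 - <<'E'
from h import *
np.set_printoptions(precision=4,suppress=True)
w=snapshot("wrist");o=get_obs();T=np.array(o["tool_pos"])
yaw=o["ee_rot"][2];ax=np.array([np.cos(yaw),np.sin(yaw)])
g=np.array([.461,.0097]);u=np.array([np.cos(1.781),np.sin(1.781)]);n=np.array([-u[1],u[0]])
for nm,px,z in[("plateL",(259,131),.005),("plateR",(388,132),.005),("prismL",(253,154),.168),("prismR",(387,152),.168)]:
    P=atz(w,px,z)[:2];print(nm,P,"along",(P-g)@u,"across",(P-g)@n)
print("tcp along/across",(T[:2]-g)@u,(T[:2]-g)@n,T)
E
```

```text
plateL [0.4003 0.0739] along 0.07548394297706809 across 0.04597803792799701
plateR [0.4911 0.0933] along 0.07544208813797935 across -0.04686186422431125
prismL [0.4227 0.0691] along 0.06604507204567543 across 0.025076260501711918
prismR [0.4676 0.0797] along 0.06704815745289622 across -0.021078737042087577
tcp along/across 0.002353435177013049 0.0003872927109000818 [0.4601 0.0119 0.1353]
```

Everything is within about 1–2 mm. I'm lowering with a small correction, slowly near the flare.

Emit:
{"name": "apply_moves", "arguments": {"commands": [[0, 0, -0.006, 0.001, -0.002, -0.03, 25], [0, 0, -0.006, 0.001, -0.002, -0.045, 25], [0, 0, -0.006, 0.001, -0.002, -0.052, 25], [0, 0, -0.006, 0.001, -0.002, -0.056, 25], [0, 0, -0.006, 0.001, -0.002, -0.058, 25]]}}

```text
time: 16.35
tool_pos: [0.4617, 0.0098, 0.0779]
ee_rot: [3.141, 0.0, 1.781]
wrist_force: [0.3, -0.4, -5.2]
width: 0.0466
finger_force: 30.0
```

Emit:
{"name": "apply_moves", "arguments": {"commands": [[0, 0, 0, 0, 0, -0.002, 25], [0, 0, 0, 0, 0, -0.003, 25], [0, 0, 0, 0, 0, -0.004, 25], [0, 0, 0, 0, 0, -0.005, 25], [0, 0, 0, 0, 0, -0.005, 25]]}}

```text
time: 16.85
tool_pos: [0.4616, 0.0098, 0.0728]
ee_rot: [3.141, 0.0, 1.781]
wrist_force: [-0.6, 0.4, -4.5]
width: 0.0466
finger_force: 30.0
```

Emit:
{"name": "apply_moves", "arguments": {"commands": [[0, 0, 0, 0, 0, -0.001, 25], [0, 0, 0, 0, 0, -0.0015, 25], [0, 0, 0, 0, 0, -0.002, 25], [0, 0, 0, 0, 0, -0.0025, 25], [0, 0, 0, 0, 0, -0.0025, 25]]}}

```text
time: 17.35
tool_pos: [0.4623, 0.0098, 0.0714]
ee_rot: [3.139, 0.0, 1.781]
wrist_force: [0.8, 1.7, 3.7]
width: 0.0467
finger_force: 30.0
```

It stopped in the flare with the underside about 62 mm up and contact force present, so it won't go and belongs in the red tray. I'll hold, then lift.

Emit:
{"name": "apply_moves", "arguments": {"commands": [[0, 0, 0, 0, 0, -0.0005, 25], [0, 0, 0, 0, 0, -0.0005, 25], [0, 0, 0, 0, 0, -0.0005, 25], [0, 0, 0, 0, 0, 0.015, 25], [0, 0, 0, 0, 0, 0.05, 25]]}}

```text
time: 17.85
tool_pos: [0.457, 0.0098, 0.1153]
ee_rot: [-3.13, -0.003, 1.781]
wrist_force: [-0.2, 1.0, -6.0]
width: 0.0466
finger_force: 30.0
```

Emit:
{"name": "apply_moves", "arguments": {"commands": [[0, 0, 0.1, 0, -0.02, 0.015, 25], [0, 0, 0.24, 0.003, -0.045, 0.015, 25], [0, 0, 0.38, 0.006, -0.07, 0.015, 25], [0, 0, 0.52, 0.009, -0.095, 0.015, 25], [0, 0, 0.66, 0.012, -0.12, 0.015, 25]]}}

```text
time: 18.35
tool_pos: [0.4718, -0.111, 0.1329]
ee_rot: [-3.14, -0.004, 2.447]
wrist_force: [-0.1, 0.2, -5.4]
width: 0.0466
finger_force: 30.0
```

Emit:
{"name": "apply_moves", "arguments": {"commands": [[0, 0, 0.14, 0.002, -0.02, 0, 25], [0, 0, 0.28, 0.004, -0.045, 0, 25], [0, 0, 0.42, 0.004, -0.07, 0, 25], [0, 0, 0.56, 0.004, -0.085, -0.01, 25], [0, 0, 0.67, 0.004, -0.085, -0.03, 25]]}}

```text
time: 18.85
tool_pos: [0.4771, -0.1979, 0.1044]
ee_rot: [-3.139, -0.0, 3.113]
wrist_force: [0.8, 0.7, -6.0]
width: 0.0467
finger_force: 30.0
```

Emit:
{"name": "apply_moves", "arguments": {"commands": [[0, 0, 0, 0, 0, -0.03, 25], [0, 0, 0, 0, 0, -0.05, 25], [0, 0, 0, 0, 0, -0.06, 25], [0, 0, 0, 0, 0, -0.066, 25], [0, 0, 0, 0, 0, -0.07, 25]]}}

```text
time: 19.35
tool_pos: [0.4772, -0.1953, 0.0346]
ee_rot: [3.142, -0.0, 3.111]
wrist_force: [0.6, -0.3, -5.4]
width: 0.0467
finger_force: 30.0
```

Emit:
{"name": "apply_moves", "arguments": {"commands": [[0, 0, 0, 0, 0, -0.012, 25], [0, 0, 0, 0, 0, -0.018, 25], [0, 0, 0, 0, 0, -0.02, 25], [0, 0, 0, 0, 0, -0.0215, 25], [0, 0, 0, 0, 0, -0.0215, 25]]}}

```text
time: 19.85
tool_pos: [0.4777, -0.1955, 0.0141]
ee_rot: [-3.141, 0.001, 3.111]
wrist_force: [0.7, 0.2, -6.7]
width: 0.0469
finger_force: 30.0
```

Emit:
{"name": "apply_moves", "arguments": {"commands": [[0, 0, 0, 0, 0, 0, 55], [0, 0, 0, 0, 0, 0, 60], [0, 0, 0, 0, 0, 0.005, 62], [0, 0, 0, 0, 0, 0.05, 62], [0, 0, 0, 0, 0, 0.1, 62]]}}

```text
time: 20.35
tool_pos: [0.4761, -0.1946, 0.1134]
ee_rot: [3.14, -0.003, 3.111]
wrist_force: [0.5, 0.3, 0.3]
width: 0.0581
finger_force: 0.0
```

Emit:
{"name": "apply_moves", "arguments": {"commands": [[0, 0, 0, -0.02, 0.05, 0.05, 62], [0, 0, 0, -0.04, 0.09, 0.08, 62], [0, 0, 0, -0.06, 0.13, 0.11, 62], [0, 0, 0, -0.06, 0.17, 0.11, 62], [0, 0, 0, -0.06, 0.17, 0.11, 62]]}}

```text
time: 20.85
tool_pos: [0.4176, -0.0225, 0.2278]
ee_rot: [3.141, 0.008, 3.114]
wrist_force: [-0.6, -0.3, -0.2]
width: 0.0584
finger_force: 0.0
```

```bash
python3 - <<'E'
from h import *
np.set_printoptions(precision=4,suppress=True)
s=snapshot("side");o=get_obs();print(o["time"],o["tool_pos"],o["width"],o["wrist_force"])
cv2.imwrite("pics/s3.png",cv2.resize(s["pixels"][80:480,180:480,::-1],None,fx=1.5,fy=1.5))
E
```

```text
20.9 [ 0.4176 -0.0218  0.2275] 0.0581563349444625 [ 0.1762  1.0842 -0.448 ]
```

View pics/s3.png

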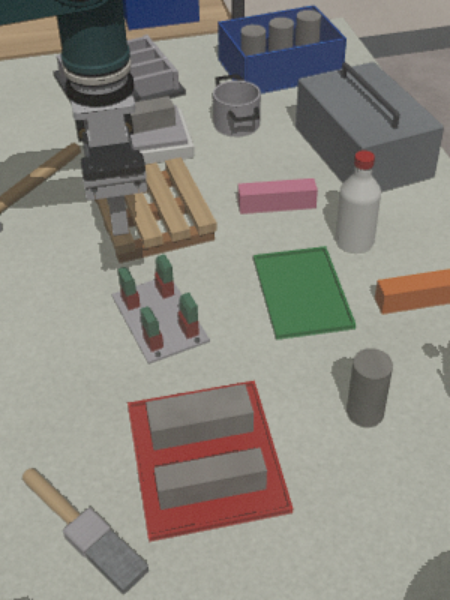

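Both prisms lie flat inside the red tray, at crop (200,415) and (210,478). The balance prism at (155,115) and the bystanders are undisturbed, so I'm handing in.

```bash
python3 -c "
from bench import *
print(close_job())"
```

```text
the job is handed in; nothing more can be done
None
```

I gauged both rack prisms and laid them flat in the red tray: the 33 mm one dropped to the base plate and the 47 mm one stopped at the go mouth; the third is still on the balance, and the job is handed in (no verdict was returned).

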